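# Four clicks wider on the strap gauge

### The arm

A 6-joint arm with a two-finger parallel gripper is mounted at the origin on the work surface. World frame = base frame: x ahead of the robot, y to its left, z up, the work surface at z = 0. Lengths are in m, angles in degrees, forces in N, time in s.
With the tool pointing down it reaches from about 0.325 to 0.85 m from the base axis. Payload 4.4 kg.
Tool frame: the origin (TCP) lies at the very end of the fingers, on their centre line; the grasp point (between the pads) lies 19 mm behind it; z points along the fingers, y is the direction in which the jaws open and shut (so a half turn about z gives the same grasp; the last joint's range is limited). The gripper opens to 94 mm and grips with 3 to 60 N. Pads are 16 mm wide; open, the fingers measure 119 mm over their backs; the gripper's body (75 mm by 177 mm) begins 78 mm behind the grasp point.
Start: joints at [63.283, 11.837, 88.321, -0, 79.842, -8.623], TCP at [0.179, 0.547, 0.205] pointing down, gripper open.
Joint ranges: [-156.59, 156.59], [-49.26, 127.26], [12.9, 141.05], [-63.56, 243.56], [4.71, 150.69], [-161.64, 161.64]. Speed limits (degrees/s): [159.86, 159.86, 180, 180, 180, 180].

### API

Orientations are given as [roll, pitch, yaw] about the fixed x, y, z axes, in that order (R = Rz(yaw) Ry(pitch) Rx(roll)).
In Python, from station import read_state, camera, close_job gives the robot as it stands.
- The arm moves only by the tool step_arm, never from a script. Its argument "increments" is one flat list of numbers, 6 for each row, row after row: the shift along the tool's x, y, z each as a share of 0.025 m, from -1 to 1, then the turn, a rotation vector about the tool's x, y, z each as a share of 0.1 rad, from -1 to 1. In form: [dx, dy, dz, rx, ry, rz, dx, dy, dz, rx, ry, rz, ...]. A call has 1 to 12 rows; each row shifts and turns the commanded pose from where the row before left it, along the tool's axes as they then stand; what a row does not reach is not made up. A row lasts 1/10 s, in which the tool goes at most 50 mm and 8.59 degrees, less where a joint would pass 70% of its speed; a pose out of reach is approached as far as the arm can. A call with a number of a shift or a turn outside -1 to 1 is refused whole. A call with a gripper value outside its range is refused whole. "jaw" is the gripper's target within -1 to 1 (shut at 1, half-way at 0, fully open at -1), set as the call begins (left out, the last holds). The fingers move at their own pace and stop on an object; the grip force is fixed at half the most. Time passes only in rows, so rows that do not move let the fingers close. It gives the time, the measured TCP pose, the force and the opening at its end, in the units of the state.
- read_state(): the state, without advancing time (a new reading comes with each control period).
- camera(name): name is "scene" or "top" or "wrist"; returns a dict with "frame" (480x640x3 uint8, red, green, blue), "K" (3x3 intrinsics, pixels), "extrinsics" (4x4, takes a point from camera to world coordinates). Camera axes: x right, y up, looking along -z (the intrinsics and any distortion apply to the point x, -y, -z); pixel columns grow to the right and rows downward; lengths in m; the calibration is good to about 2 mm. The wrist camera is an equidistant fisheye: a pixel r from the principal point sees the ray r / f radians off the axis. A picture is of the moment at which its call begins. There is no depth.
- close_job(): hands the job in, once; it reports no verdict.
The state is a dict: "t": time; "joint_positions": joint angles; "qvel": joint speeds; "effort": joint torques, N m; "tcp_pos": TCP position; "tool_rot": TCP orientation; "contact_force": force on the tool from outside, world axes, zero at the start; "moment": the same for the moment, N m; "grip_width": opening from 0.0 (shut) to 1.0 (fully open).
Only numpy, scipy, OpenCV 4.12 (cv2) and the standard library are available. Lean on these libraries where they do the work, as an engineer would, in place of code of your own. Each camera call takes 0.05 s, during which the arm holds its last target.

### The job

The next sandals need wider straps: with a fingertip, push the fin on the strap gauge's click-stop dial round clockwise (seen from above) by exactly four clicks, so that the dial rests in the fourth click stop from where it stands now. Never go past that stop or turn the dial the wrong way, do not pinch the fin, do not push the gauge's fence by hand, and leave the mallet, jar, sanding block and sole where they are; finish with the hand clear.

Things in the scene. Friction and masses are not known exactly. Their poses are not given: they have to be found in the camera images.
- gauge: The strap gauge, screwed to the bench: dark steel base plate 140 x 300 x 12 mm carrying a round grey housing (136 mm across, top 42 mm above the bench) and, beside it, an aluminium bed with a fixed lip and a sliding fence. Origin on the dial's vertical axis at bench level; its y axis points from the dial along the bed (plate spans y -75 to +225 mm, x -70 to +70 mm); z up. Nothing on it but the fin is taller than 58 mm.
- dial_axis (a point): Centre of the dial's top face, 51 mm above the bench, on the vertical turning axis. The dial is an aluminium disc 112 mm across with a black-notched rim and a low hub (28 mm across, 6 mm high); white ticks on the grey housing mark the 12 click stops, 30 degrees apart.
- fin_mid (a point): Centre of the fin, half-way up (66 mm above the bench), 37 mm from the dial's axis; it moves with the dial. The fin is a black upright plate standing on the dial, 34 mm long along the radius (20 to 54 mm from the axis), 12 mm thick, 30 mm high (51 to 81 mm above the bench). It is the dial's pointer and points at a tick in every click stop.
- dial (a joint): Angle of the dial (rad): 0 at the start, which is a click stop; grows clockwise seen from above. Stops are every 0.524 rad (30 degrees), four clicks = 2.094. The click mechanism resists with at most about 0.25 N m (some 6 N at the fin) early in each click; past half-way it lets go and draws the dial forward by itself into the next stop, where it stays. The dial can turn on well past four clicks.
- push_face (a point): Centre of the fin's trailing flat face, the one that is pushed to turn the dial clockwise: 6 mm from the fin's middle, 37 mm from the axis, 66 mm above the bench. Force on this face and on the opposite one at once counts as pinching.
- fence_mid (a point): Top centre of the steel fence, a bar 110 x 12 x 20 mm across the bed, its top 44 mm above the bench. The dial draws it towards itself 3 mm per click, away from the fixed lip, so that wider straps fit.
- fence: The same fence with its two thin steel rods that run into the dial's housing; origin on the dial's axis at bench level when the dial is at 0. Not to be pushed by hand.
- mallet: Bystander: mallet lying on the bench, wooden handle and white-faced steel head, 230 x 90 mm, 32 mm high; origin under its middle, handle along its -x.
- jar: Bystander: closed jar of tacks, 56 mm across, 75 mm high; origin at the centre of its underside.
- block: Bystander: sanding block 45 x 90 x 32 mm, wood on a rubber sole; origin at the centre of its underside.
- sole: Bystander: black sandal sole lying flat, 232 x 92 x 14 mm; origin at the centre of its underside, long axis x.

How it is judged:
By the outcome, as a careful person would: the job done as asked, in the order asked, and still so for the second after the job is handed in, with the robot touching nothing.
It also fails if it takes over 45 s, if anything falls off the work surface, if the arm or the gripper's body presses on something with over 40 N, if the wrist force passes 120 N, or if a joint passes its speed limit or range.

## Working session

There is one attempt and no reset: what is moved stays moved. The work goes in short steps, Python scripts to look and compute and a tool call to move; the robot and the scene stay as the last step left them, time stands still between calls to the robot, and variables do not carry over. Pictures are saved under pics/ and viewed, and the job is handed in when it is done.

Besides the shell and the picture viewer there is one more tool, called by a JSON object that holds its "op" and its "data", one argument or row to a line. step_arm: Moves the arm, as the interface text tells. Shift numbers are shares of 0.025 m and turn numbers shares of 0.1 rad, none past 1 either way. Its arguments: {"type":"object","properties":{"increments":{"type":"array","items":{"type":"number"}},"jaw":{"type":"number"}},"required":["increments"]}

```bash
mkdir -p pics; ls; python3 - <<'E'
from station import read_state,camera
import cv2,numpy as np
print(read_state())
for n in("scene","top","wrist"):
    c=camera(n);cv2.imwrite(f"pics/{n}0.png",c["frame"][:,:,::-1]);print(n,c["K"].tolist(),np.round(c["extrinsics"],4).tolist(),[k for k in c])
E
```

```text
pics
{'t': 0.0, 'joint_positions': array([ 6.32830685e+01,  1.18855461e+01,  8.84014252e+01, -1.00865379e-04,
        7.98396963e+01, -8.62378881e+00]), 'qvel': array([-0.07895867, -0.03596125,  0.06404846, -0.09932461,  0.00221456,
       -0.05454828]), 'effort': array([ 6.34294684e-04, -3.70876622e+01, -2.81415206e+01,  6.97341166e-02,
        3.63573676e-02, -1.74193915e-04]), 'tcp_pos': array([0.17824057, 0.5458631 , 0.20430586]), 'tool_rot': array([-1.79874750e+02, -1.88951391e-02,  1.61906855e+02]), 'contact_force': array([-0.40080424, -0.62027429,  0.61998382]), 'moment': array([ 0.05080844,  0.04569206, -0.03761085]), 'grip_width': 0.9970937078310077}
scene [[515.4664876689923, 0.0, 314.0823909354139], [0.0, 515.4664876689923, 235.4894960453171], [0.0, 0.0, 1.0]] [[0.1057, -0.8587, 0.5014, 1.0586], [0.9944, 0.0887, -0.0577, -0.0181], [0.0051, 0.5047, 0.8633, 0.8771], [0.0, 0.0, 0.0, 1.0]] ['frame', 'K', 'extrinsics']
top [[600.8428650388505, 0.0, 323.5349554841153], [0.0, 600.8428650388505, 235.7252503402096], [0.0, 0.0, 1.0]] [[0.0059, 0.9838, -0.1792, 0.4264], [-0.9996, 0.0009, -0.0282, 0.0068], [-0.0276, 0.1793, 0.9834, 1.1428], [0.0, 0.0, 0.0, 1.0]] ['frame', 'K', 'extrinsics']
wrist [[371.64829954431775, 0.0, 316.00609838477686], [0.0, 371.64829954431775, 239.04269504656216], [0.0, 0.0, 1.0]] [[0.3102, -0.9206, -0.2373, 0.1097], [0.9507, 0.2995, 0.0808, 0.5691], [-0.0033, -0.2507, 0.9681, 0.3839], [0.0, 0.0, 0.0, 1.0]] ['frame', 'K', 'extrinsics']
```

View pics/top0.png

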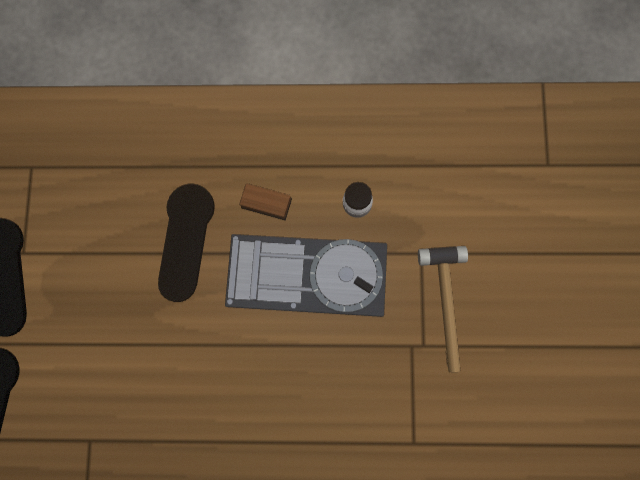

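View pics/scene0.png

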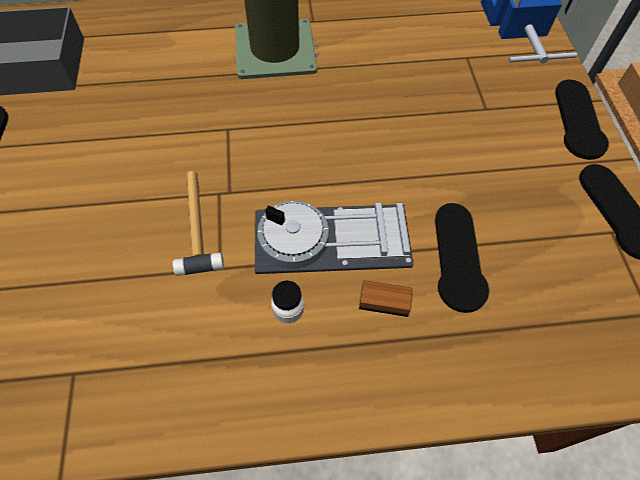

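The top view shows the dial hub near (346,274), the fin from there to about (372,290), the bed to the left, the jar at (358,198) and the mallet at (445,300). I'll zoom in to measure.

```bash
cat > h.py <<'E'
import numpy as np,cv2
from station import read_state,camera
def ray(c,u,v,z):
    K=c["K"];E=c["extrinsics"];d=np.array([(u-K[0,2])/K[0,0],-(v-K[1,2])/K[1,1],-1]);d=E[:3,:3]@d
    o=E[:3,3];return o+d*(z-o[2])/d[2]
def proj(c,P):
    K=c["K"];E=c["extrinsics"];p=(np.array(P)-E[:3,3])@E[:3,:3]
    return K[0,0]*p[0]/-p[2]+K[0,2],-K[1,1]*p[1]/-p[2]+K[1,2]
def crop(c,u,v,w,h,s,name):
    f=cv2.resize(c["frame"][v:v+h,u:u+w,::-1],None,fx=s,fy=s,interpolation=cv2.INTER_CUBIC);cv2.imwrite(name,f)
E
python3 - <<'E'
from h import *
c=camera("top");crop(c,220,225,180,100,4,"pics/t1.png")
c=camera("scene");crop(c,245,190,180,100,4,"pics/s1.png")
E
```

```text
(no output)
```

View pics/t1.png

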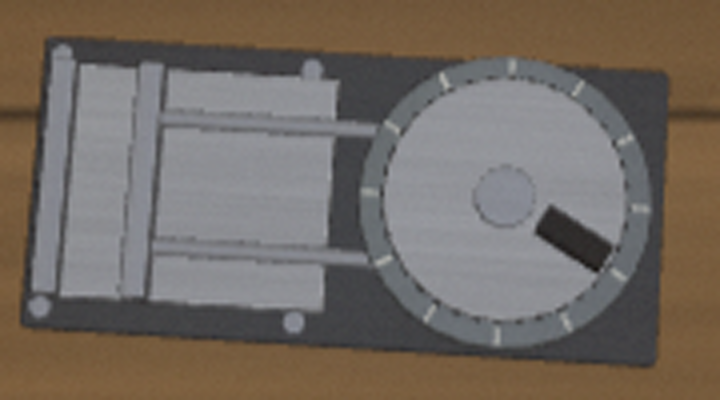

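View pics/s1.png

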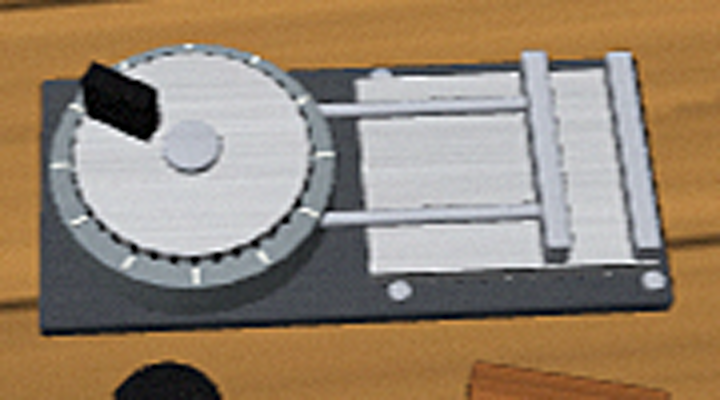

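```bash
cat >> h.py <<'E'
E
python3 - <<'E'
from h import *
c=camera("top");d=camera("scene")
T=lambda x,y:(220+(x+.5)/4-.5,225+(y+.5)/4-.5)
S=lambda x,y:(245+(x+.5)/4-.5,190+(y+.5)/4-.5)
hub=ray(c,*T(504,196),.057);hs=ray(d,*S(192,146),.057);print(hub,hs)
tk=[(512,66),(580,88),(626,139),(640,209),(618,273),(567,322),(497,337),(429,314),(384,261),(370,191),(392,129),(446,81)]
P=np.array([ray(c,*T(*p),.042)[:2] for p in tk]);o=P.mean(0);print("ticks c",o,np.linalg.norm(P-o,axis=1).round(4))
a=np.degrees(np.arctan2(*(P-o).T[::-1]));print(a.round(1), ((a+30*np.arange(12))%360).round(1))
f=np.array([ray(c,*T(*p),.081)[:2] for p in [(549,205),(612,243),(600,272),(536,230)]])
print(f,f.mean(0)-o,np.linalg.norm(f.mean(0)-o),np.degrees(np.arctan2(*(f.mean(0)-o)[::-1])))
pl=np.array([ray(c,*T(*p),.012)[:2] for p in [(46,38),(668,72),(656,366),(22,324)]]);print(pl, np.linalg.norm(pl-np.roll(pl,1,0),axis=1))
v=(pl[0]+pl[3]-pl[1]-pl[2]);v/=np.linalg.norm(v);print("gauge y",v,"axis from plate",(pl[1]+pl[2])/2+v*.075)
for n,cc,p,z in [("jar",c,(358,190),.075),("mallet head",c,(443,256),.032),("block",c,(266,201),.032)]:print(n,ray(cc,*p,z))
E
```

```text
[ 0.55431694 -0.00253205  0.057     ] [ 0.55811886 -0.00090308  0.057     ]
ticks c [ 0.55416701 -0.00311115] [0.0627 0.0628 0.0627 0.062  0.0614 0.0624 0.0627 0.0627 0.0622 0.0623
 0.0618 0.0619]
[  -3.   -33.6  -63.   -93.6 -122.8 -153.1  176.6  146.4  116.9   86.3
   57.8   26.2] [357.  356.4 357.  356.4 357.2 356.9 356.6 356.4 356.9 356.3 357.8 356.2]
[[ 0.54753428 -0.02225212]
 [ 0.53075998 -0.0499728 ]
 [ 0.51794447 -0.04458319]
 [ 0.53641104 -0.01646306]] [-0.02100456 -0.03020664] 0.03679174859678312 -124.81329895702075
[[ 0.63536191  0.2170766 ]
 [ 0.61915008 -0.08098137]
 [ 0.4802372  -0.07362223]
 [ 0.49847293  0.22381872]] [0.13705491 0.29849854 0.13910768 0.29799944]
gauge y [0.05775001 0.99833108] axis from plate [ 0.55402489 -0.00242697]
jar [ 0.7060113  -0.02510357  0.075     ]
mallet head [ 0.59065994 -0.18359135  0.032     ]
block [0.69589741 0.14876193 0.032     ]
```

The measurements agree with the given sizes: ticks at radius 62 mm, fin at 36.8 mm, plate 138 x 298 mm.
- **Dial axis:** about (0.555, -0.002).
- **Fin direction:** -123.3° in the world frame, with the target stop at 116.7°.

Next I'll shut the jaws and travel over high.

{"op": "step_arm", "data": {
  "increments": [-0.78,-0.64,0,0,0,0,-0.78,-0.64,0,0,0,0,-0.78,-0.64,0,0,0,0,-0.78,-0.64,0,0,0,0,-0.78,-0.64,0,0,0,0,-0.78,-0.64,0,0,0,0,-0.78,-0.64,0,0,0,0,-0.78,-0.64,0,0,0,0,-0.78,-0.64,0,0,0,0,-0.78,-0.64,0,0,0,0,-0.78,-0.64,0,0,0,0,-0.78,-0.64,0,0,0,0],
  "jaw": 1
}}

```text
t: 1.55
tcp_pos: [0.3419, 0.2905, 0.2056]
tool_rot: [180.0, 0.0, 161.9]
contact_force: [-0.1, -0.1, -0.2]
grip_width: 0.021
```

{"op": "step_arm", "data": {
  "increments": [-0.78,-0.64,0,0,0,0,-0.78,-0.64,0,0,0,0,-0.78,-0.64,0,0,0,0,-0.78,-0.64,0,0,0,0,-0.78,-0.64,0,0,0,0,-0.78,-0.64,0,0,0,0,-0.78,-0.64,0,0,0,0,-0.78,-0.64,0,0,0,0,-0.78,-0.64,0,0,0,0,-0.78,-0.64,0,0,0,0,-0.78,-0.64,0,0,0,0,-0.78,-0.64,0,0,0,0]
}}

```text
t: 2.75
tcp_pos: [0.5047, 0.0353, 0.2055]
tool_rot: [180.0, 0.0, 161.9]
contact_force: [0.9, -0.2, 0.2]
grip_width: 0.009
```

{"op": "step_arm", "data": {
  "increments": [-0.78,-0.64,0,0,0,0,-0.78,-0.64,0,0,0,0,-0.78,-0.64,0,0,0,0,-0.78,-0.64,0,0,0,0,0,0,0,0,0,-1,0,0,0,0,0,-1,0,0,0,0,0,-1,0,0,0,0,0,-1,0,0,0,0,0,-1,0,0,0,0,0,-1,0,0,0,0,0,-1,0,0,0,0,0,-1]
}}

```text
t: 3.95
tcp_pos: [0.5584, -0.0488, 0.2054]
tool_rot: [180.0, -0.0, -152.0]
contact_force: [0.8, -0.4, -0.3]
grip_width: 0.005
```

{"op": "step_arm", "data": {
  "increments": [0,0,0,0,0,-1,0,0,0,0,0,-1,0,0,0,0,0,-1,0,0,0,0,0,-1,0,0,0,0,0,-1,0,0,0,0,0,0,0,0,0,0,0,0]
}}

```text
t: 4.65
tcp_pos: [0.5584, -0.0488, 0.2054]
tool_rot: [180.0, -0.0, -123.7]
contact_force: [0.4, 0.2, 0.1]
grip_width: 0.006
```

```bash
python3 - <<'E'
from h import *
c=camera("wrist");cv2.imwrite("pics/w1.png",c["frame"][:,:,::-1]);print(np.round(c["extrinsics"],3))
E
```

```text
[[-0.832 -0.537 -0.139  0.518]
 [ 0.555 -0.806 -0.207 -0.109]
 [-0.001 -0.25   0.968  0.385]
 [ 0.     0.     0.     1.   ]]
```

View pics/w1.png

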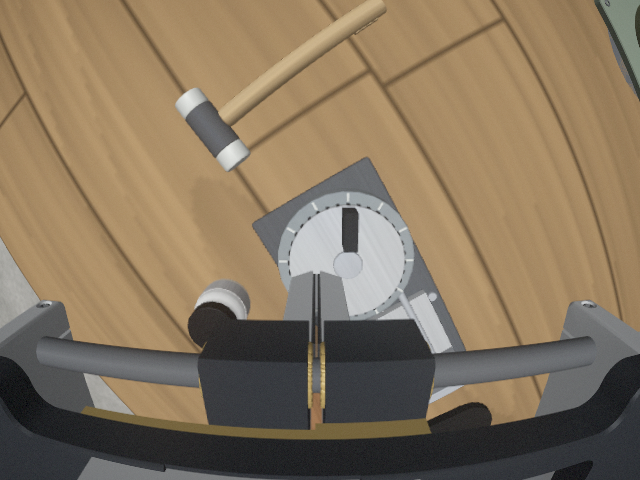

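The wrist view shows the hub top at about (348,264), the fin from (350,207) to (350,250) and the shut fingertips at (316,272). I'll check the axis with the fisheye model.

```bash
cat >> h.py <<'E'
def rayf(c,u,v,z):
    K=c["K"];E=c["extrinsics"];x=(u-K[0,2])/K[0,0];y=(v-K[1,2])/K[1,1];r=np.hypot(x,y)
    s=np.sin(r)/r if r>0 else 1;d=E[:3,:3]@np.array([x*s,-y*s,-np.cos(r)]);o=E[:3,3];return o+d*(z-o[2])/d[2]
E
python3 - <<'E'
from h import *
c=camera("wrist");crop(c,250,180,180,150,4,"pics/w2.png")
print(rayf(c,348,264,.057)); 
for z in(.205,):print(rayf(c,316,272,z),rayf(c,303,272,z),rayf(c,330,272,z))
E
```

```text
[ 0.55394522 -0.00228547  0.057     ]
[ 0.55388553 -0.05592893  0.205     ] [ 0.55944107 -0.05962141  0.205     ] [ 0.54791158 -0.0519387   0.205     ]
```

View pics/w2.png

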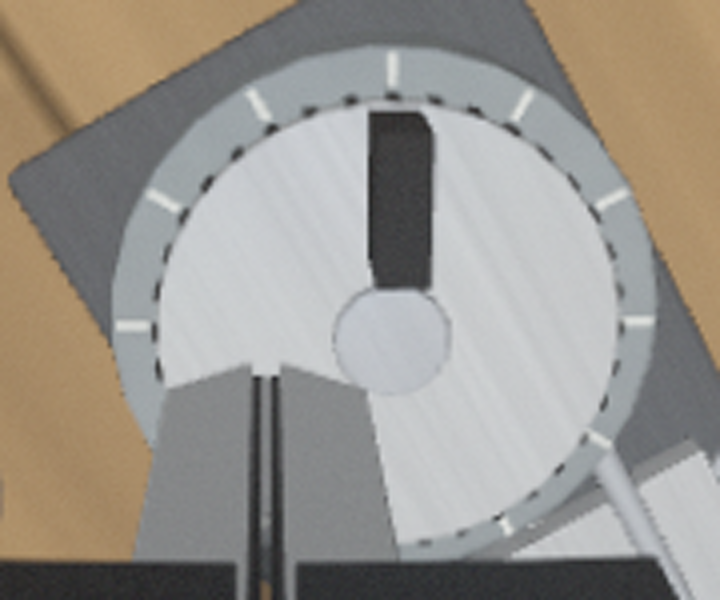

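{"op": "step_arm", "data": {
  "increments": [0,-0.1,0.8,0,0,0,0,0,0.8,0,0,0,0,0,0.8,0,0,0,0,0,0.8,0,0,0,0,0,0.8,0,0,0,0,0,0.8,0,0,0,0,0,0.4,0,0,0,0,0,0.4,0,0,0,0,0,0.1,0,0,0,0,0,0,0,0,0]
}}

```text
t: 5.75
tcp_pos: [0.5607, -0.0503, 0.0631]
tool_rot: [-180.0, 0.0, -123.6]
contact_force: [0.1, 0.0, 0.2]
grip_width: 0.007
```

```bash
python3 - <<'E'
from h import *
c=camera("wrist");crop(c,250,130,180,150,4,"pics/w3.png")
c=camera("scene");crop(c,225,140,180,150,4,"pics/s3.png")
E
```

```text
(no output)
```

View pics/w3.png

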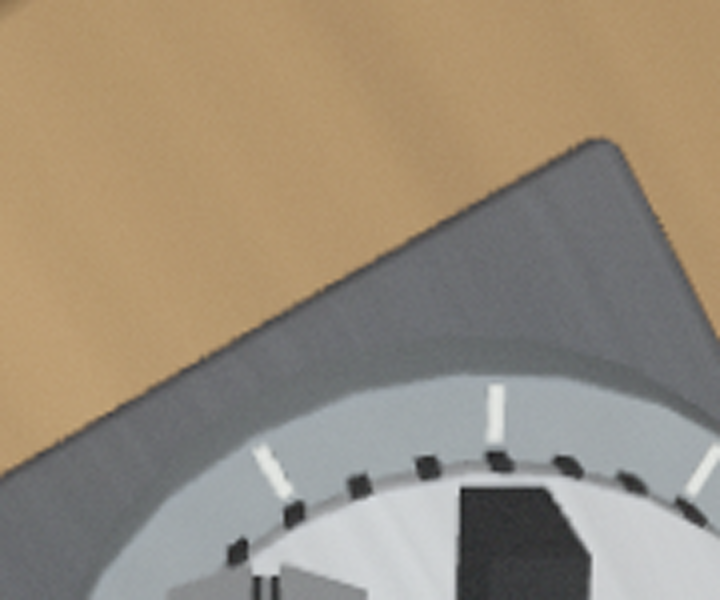

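View pics/s3.png

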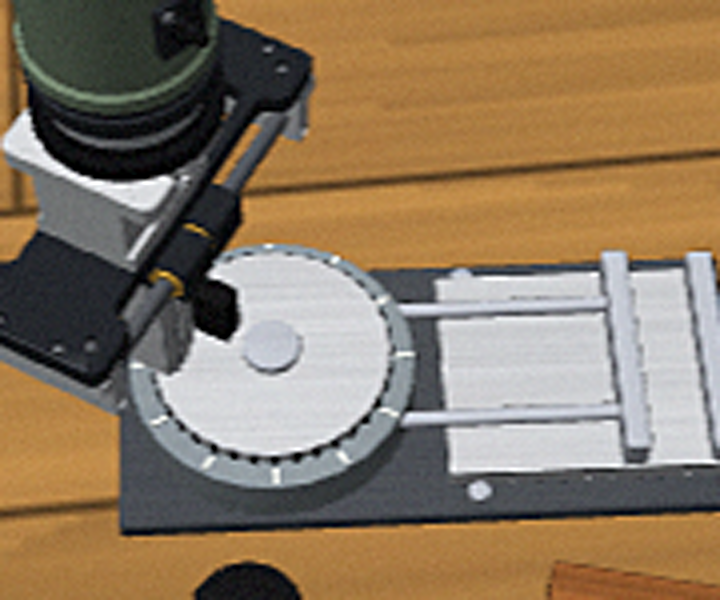

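The fingertip is down behind the trailing face with a gap of roughly 12 mm. Now I'll close that gap.

{"op": "step_arm", "data": {
  "increments": [0,0.1,0,0,0,0,0,0.1,0,0,0,0,0,0.1,0,0,0,0,0,0.08,0,0,0,0,0,0.06,0,0,0,0,0,0.04,0,0,0,0]
}}

```text
t: 6.45
tcp_pos: [0.5504, -0.0435, 0.063]
tool_rot: [-180.0, 0.0, -123.6]
contact_force: [-0.1, 0.7, 0.4]
grip_width: 0.004
```

{"op": "step_arm", "data": {
  "increments": [0.036,0.075,0,0,0,0.5,0.036,0.075,0,0,0,0.5,0.036,0.075,0,0,0,0.5]
}}

```text
t: 6.75
tcp_pos: [0.546, -0.0434, 0.0632]
tool_rot: [-179.8, 0.1, -132.3]
contact_force: [3.5, -2.9, -4.4]
grip_width: 0.006
```

{"op": "step_arm", "data": {
  "increments": [0.036,0.075,0,0,0,0.5,0.036,0.075,0,0,0,0.5,0.036,0.075,0,0,0,0.5]
}}

```text
t: 7.05
tcp_pos: [0.5404, -0.0421, 0.0632]
tool_rot: [-179.7, 0.1, -140.9]
contact_force: [4.0, -3.8, -2.7]
grip_width: 0.006
```

{"op": "step_arm", "data": {
  "increments": [0.036,0.075,0,0,0,0.5]
}}

```text
t: 7.15
tcp_pos: [0.5378, -0.0408, 0.0631]
tool_rot: [-179.8, 0.0, -143.8]
contact_force: [0.9, -1.4, -1.1]
grip_width: 0.009
```

{"op": "step_arm", "data": {
  "increments": [0,0,0,0,0,0,0,0,0,0,0,0,0,0,0,0,0,0]
}}

```text
t: 7.45
tcp_pos: [0.5366, -0.0393, 0.0629]
tool_rot: [180.0, -0.0, -143.6]
contact_force: [-0.2, -0.6, -0.5]
grip_width: 0.006
```

```bash
python3 - <<'E'
from h import *
c=camera("scene");crop(c,225,140,180,150,4,"pics/s4.png")
c=camera("top");crop(c,270,200,160,130,4,"pics/t4.png")
E
```

```text
(no output)
```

View pics/s4.png

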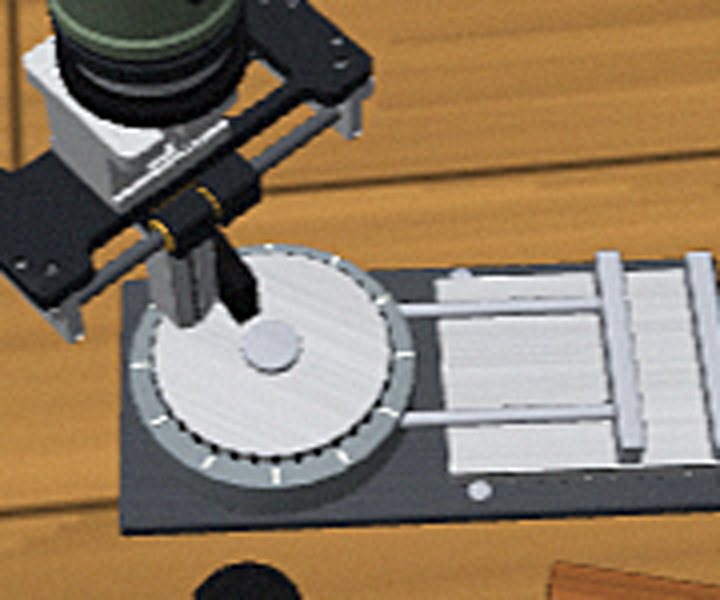

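View pics/t4.png

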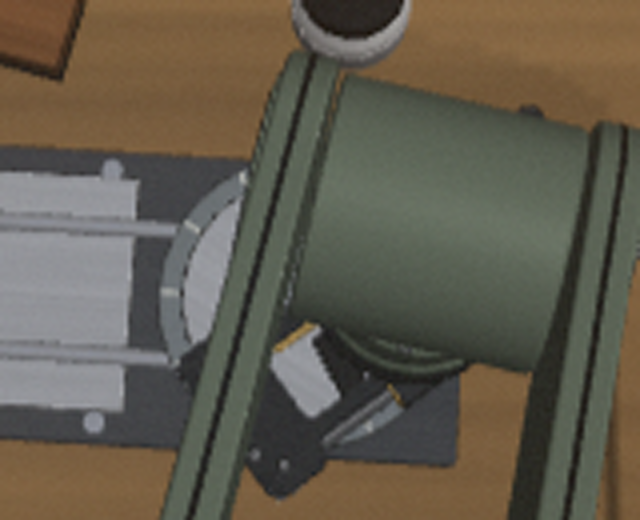

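The first click is done: the fin has jumped ahead of the finger to the next tick and the fence has moved. On to click 2.

{"op": "step_arm", "data": {
  "increments": [0.036,0.075,0,0,0,0.5,0.036,0.075,0,0,0,0.5,0.036,0.075,0,0,0,0.5,0.036,0.075,0,0,0,0.5,0.036,0.075,0,0,0,0.5,0.036,0.075,0,0,0,0.5,0.036,0.075,0,0,0,0.5,0.036,0.075,0,0,0,0.5,0.036,0.075,0,0,0,0.5]
}}

```text
t: 8.45
tcp_pos: [0.523, -0.0298, 0.0631]
tool_rot: [-179.7, 0.0, -169.5]
contact_force: [1.2, -5.3, -1.0]
grip_width: 0.004
```

{"op": "step_arm", "data": {
  "increments": [0.036,0.075,0,0,0,0.5,0.036,0.075,0,0,0,0.5]
}}

```text
t: 8.65
tcp_pos: [0.5198, -0.0249, 0.0629]
tool_rot: [-179.9, -0.0, -175.3]
contact_force: [-0.8, 0.6, -0.9]
grip_width: 0.003
```

{"op": "step_arm", "data": {
  "increments": [0,0,0,0,0,0,0,0,0,0,0,0,0,0,0,0,0,0]
}}

```text
t: 8.95
tcp_pos: [0.5201, -0.0242, 0.063]
tool_rot: [180.0, 0.0, -175.1]
contact_force: [-0.0, 0.0, 0.6]
grip_width: 0.004
```

```bash
python3 - <<'E'
from h import *
c=camera("scene");crop(c,225,140,180,150,4,"pics/s5.png")
E
```

```text
(no output)
```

View pics/s5.png

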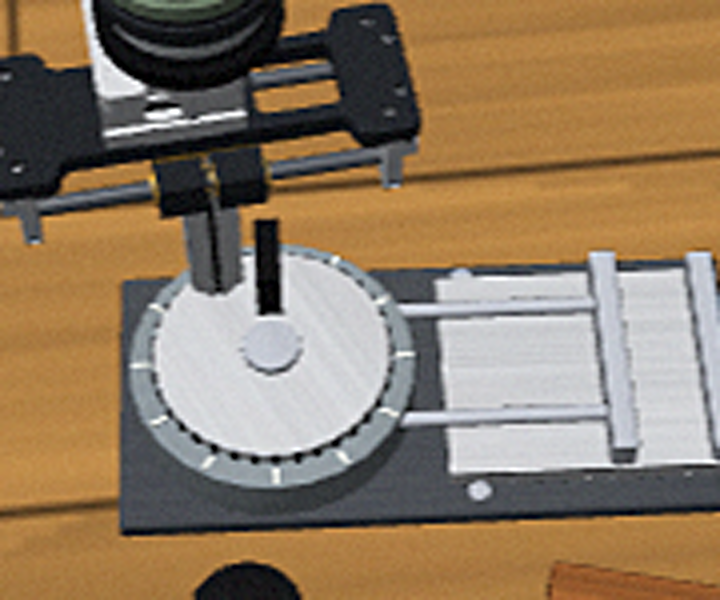

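Two clicks are in: the fin now points at the tick straight behind the hub. On to click 3.

{"op": "step_arm", "data": {
  "increments": [0.04,0.075,0,0,0,0.5,0.04,0.075,0,0,0,0.5,0.04,0.075,0,0,0,0.5,0.04,0.075,0,0,0,0.5,0.038,0.075,0,0,0,0.5,0.038,0.075,0,0,0,0.5,0.038,0.075,0,0,0,0.5,0.038,0.075,0,0,0,0.5]
}}

```text
t: 9.8
tcp_pos: [0.5134, -0.0107, 0.063]
tool_rot: [-179.8, 0.0, 161.9]
contact_force: [-0.2, -4.7, 1.2]
grip_width: 0.006
```

{"op": "step_arm", "data": {
  "increments": [0.036,0.075,0,0,0,0.5,0.036,0.075,0,0,0,0.5]
}}

```text
t: 10.0
tcp_pos: [0.5129, -0.0054, 0.063]
tool_rot: [-179.9, -0.0, 156.1]
contact_force: [0.9, 1.2, 0.7]
grip_width: 0.007
```

{"op": "step_arm", "data": {
  "increments": [0,0,0,0,0,0,0,0,0,0,0,0,0,0,0,0,0,0]
}}

```text
t: 10.3
tcp_pos: [0.5133, -0.0045, 0.063]
tool_rot: [180.0, 0.0, 156.2]
contact_force: [-0.1, 0.5, -0.3]
grip_width: 0.005
```

```bash
python3 - <<'E'
from h import *
c=camera("scene");crop(c,225,140,180,150,4,"pics/s6.png")
E
```

```text
(no output)
```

View pics/s6.png

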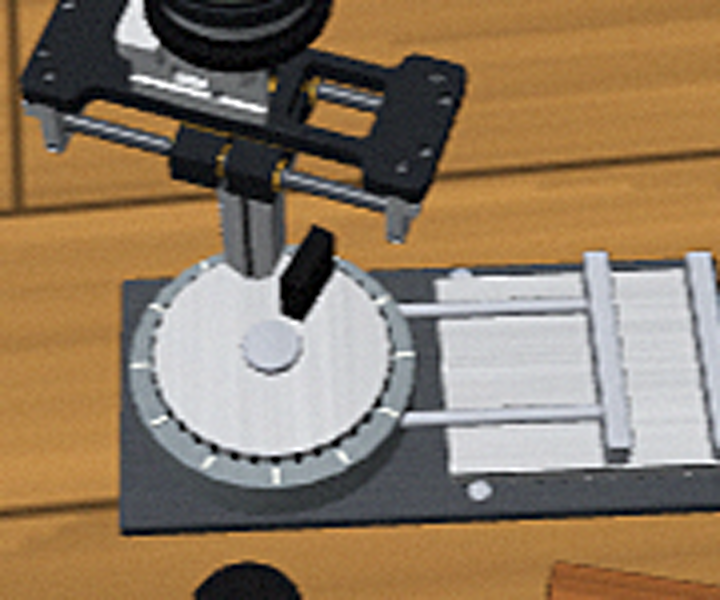

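Three clicks. The fourth goes slower near the release point.

{"op": "step_arm", "data": {
  "increments": [0.038,0.075,0,0,0,0.5,0.038,0.075,0,0,0,0.5,0.038,0.075,0,0,0,0.5,0.038,0.075,0,0,0,0.5,0.038,0.075,0,0,0,0.5,0.038,0.075,0,0,0,0.5,0.022,0.045,0,0,0,0.3,0.022,0.045,0,0,0,0.3]
}}

```text
t: 11.15
tcp_pos: [0.5137, 0.0089, 0.0629]
tool_rot: [-179.8, 0.0, 135.6]
contact_force: [-2.3, -4.7, 2.2]
grip_width: 0.004
```

{"op": "step_arm", "data": {
  "increments": [0.022,0.045,0,0,0,0.3]
}}

```text
t: 11.25
tcp_pos: [0.514, 0.0101, 0.0629]
tool_rot: [-179.8, 0.0, 133.8]
contact_force: [-3.7, -4.4, 2.4]
grip_width: 0.001
```

{"op": "step_arm", "data": {
  "increments": [0.022,0.045,0,0,0,0.3]
}}

```text
t: 11.35
tcp_pos: [0.5144, 0.0113, 0.0629]
tool_rot: [-179.8, 0.0, 132.1]
contact_force: [-3.6, -3.7, 2.5]
grip_width: 0.003
```

{"op": "step_arm", "data": {
  "increments": [0.022,0.045,0,0,0,0.3]
}}

```text
t: 11.45
tcp_pos: [0.5149, 0.0127, 0.0629]
tool_rot: [-179.8, -0.0, 130.4]
contact_force: [-2.8, -3.2, 1.8]
grip_width: 0.005
```

{"op": "step_arm", "data": {
  "increments": [0.022,0.045,0,0,0,0.3]
}}

```text
t: 11.55
tcp_pos: [0.5157, 0.0143, 0.0629]
tool_rot: [-179.9, -0.0, 128.6]
contact_force: [-2.0, -0.8, 0.8]
grip_width: 0.007
```

{"op": "step_arm", "data": {
  "increments": [0,0,0,0,0,0,0,0,0,0,0,0,0,0,0,0,0,0]
}}

```text
t: 11.85
tcp_pos: [0.5167, 0.0151, 0.063]
tool_rot: [180.0, 0.0, 128.7]
contact_force: [-0.2, -1.4, 0.3]
grip_width: 0.002
```

```bash
python3 - <<'E'
from h import *
c=camera("scene");crop(c,225,140,180,150,4,"pics/s7.png")
E
```

```text
(no output)
```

View pics/s7.png

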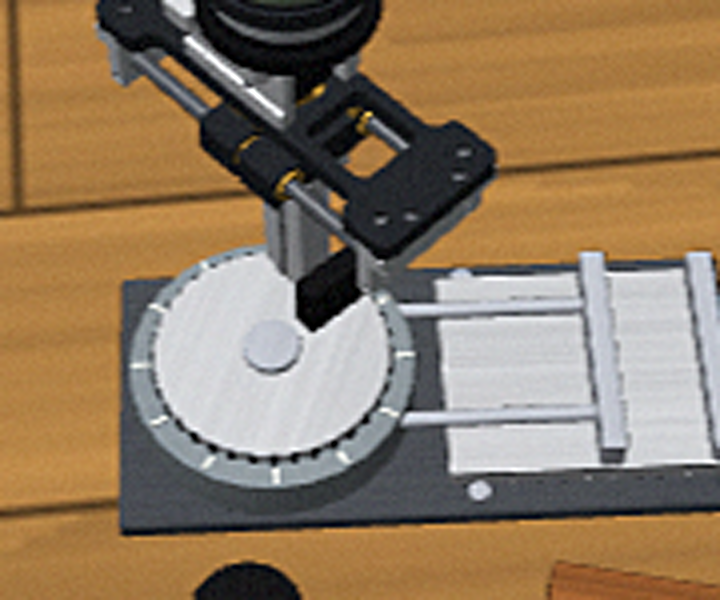

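The fence has moved a fourth time and the fin has left the finger. I'll back off, rise and check.

{"op": "step_arm", "data": {
  "increments": [0,-0.15,0,0,0,0,0,-0.15,0,0,0,0,0,-0.15,0,0,0,0,0,0,-0.4,0,0,0,0,0,-0.8,0,0,0,0,0,-0.8,0,0,0,0,0,-0.8,0,0,0,0,0,-0.8,0,0,0,0,0,-0.8,0,0,0,0,0,0,0,0,0]
}}

```text
t: 12.9
tcp_pos: [0.5105, 0.0076, 0.177]
tool_rot: [179.7, 0.3, 128.7]
contact_force: [0.7, 0.0, -1.0]
grip_width: 0.002
```

{"op": "step_arm", "data": {
  "increments": [-0.8,0.5,0,0,0,0,-0.8,0.5,0,0,0,0,-0.8,0.5,0,0,0,0,-0.8,0.5,0,0,0,0,-0.8,0.5,0,0,0,0,-0.8,0.5,0,0,0,0,-0.8,0.5,0,0,0,0,-0.8,0.5,0,0,0,0,-0.8,0.5,0,0,0,0,0,0,0,0,0,0]
}}

```text
t: 13.9
tcp_pos: [0.7092, -0.0634, 0.1711]
tool_rot: [-180.0, -0.0, 128.6]
contact_force: [0.7, 1.0, -0.1]
grip_width: 0.006
```

```bash
python3 - <<'E'
from h import *
c=camera("scene");cv2.imwrite("pics/s8.png",c["frame"][:,:,::-1])
c=camera("top");cv2.imwrite("pics/t8.png",c["frame"][:,:,::-1])
E
```

```text
(no output)
```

View pics/s8.png

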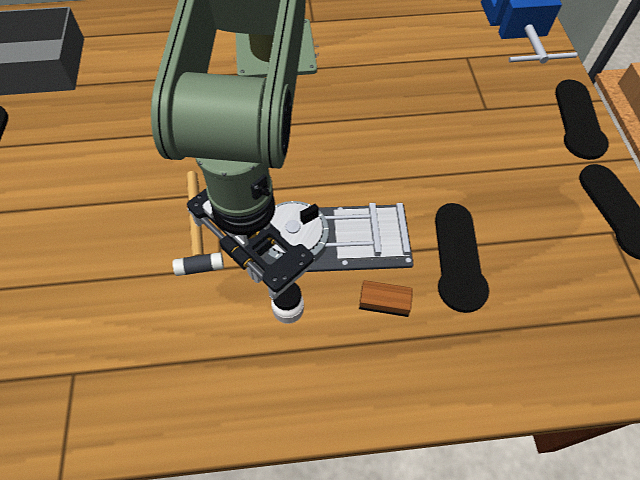

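View pics/t8.png

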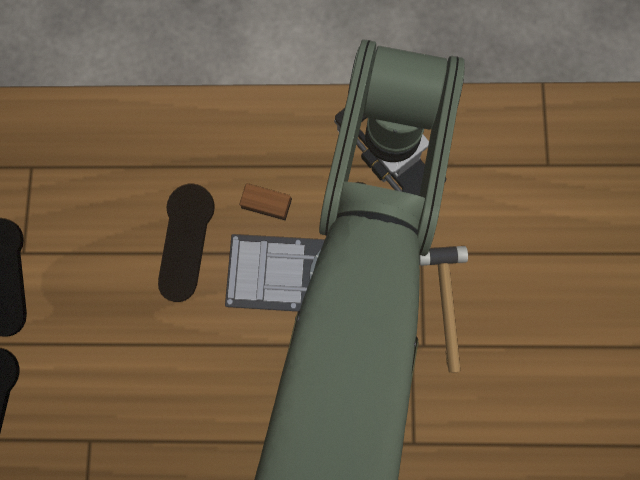

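{"op": "step_arm", "data": {
  "increments": [0,0,-0.8,0,0,0,0,0,-0.4,0,0,0,-0.8,-0.64,0,0,0,0,-0.8,-0.64,0,0,0,0,-0.8,-0.64,0,0,0,0,-0.8,-0.64,0,0,0,0,-0.8,-0.64,0,0,0,0,-0.8,-0.64,0,0,0,0,-0.8,-0.64,0,0,0,0,-0.8,-0.64,0,0,0,0,-0.8,-0.64,0,0,0,0,0,0,0,0,0,0]
}}

```text
t: 15.2
tcp_pos: [0.7069, -0.2961, 0.2031]
tool_rot: [-179.9, 0.1, 128.5]
contact_force: [0.5, 0.1, -0.1]
grip_width: 0.003
```

```bash
python3 - <<'E'
from h import *
c=camera("scene");crop(c,225,160,200,150,4,"pics/s9.png")
c=camera("top");crop(c,220,180,180,145,4,"pics/t9.png")
E
```

```text
(no output)
```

View pics/s9.png

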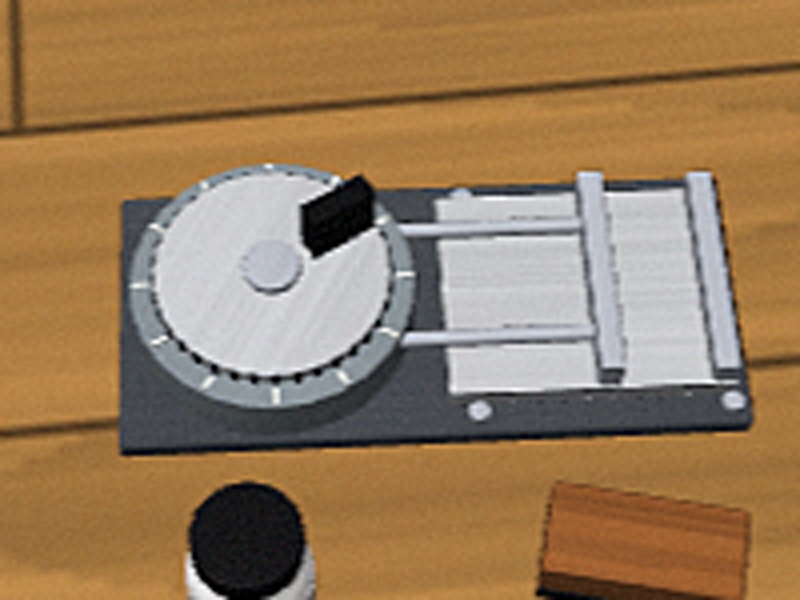

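View pics/t9.png

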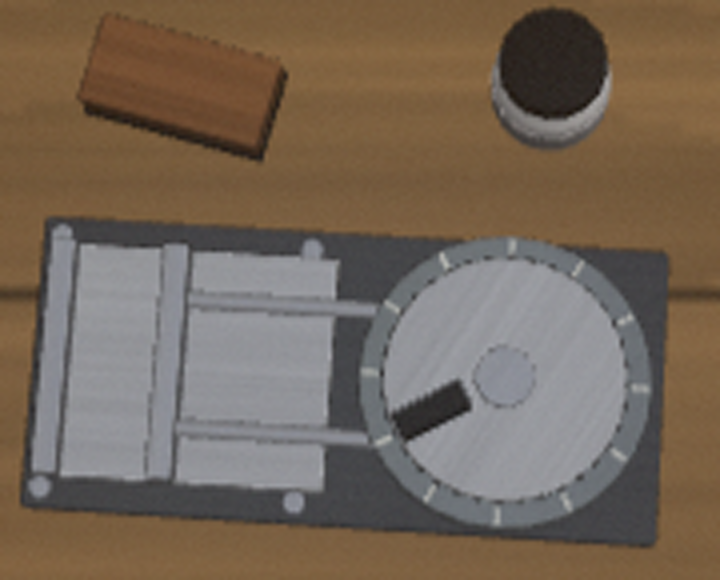

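In the top crop the fin points at the tick at (383,440). That is four ticks clockwise from the starting tick. The fence has moved about 12 mm, which is 4 x 3 mm. Handing in now.

```bash
python3 - <<'E'
from station import *
s=read_state();print(s["t"],s["contact_force"]);print(close_job())
E
```

```text
15.3 [0.33239864 0.9110161  0.70293775]
the job is handed in; nothing more can be done
None
```

I pushed the dial fin clockwise four clicks with the shut fingertips on its trailing face only. Each time I stopped just past half-way and let the dial snap into its stop on its own. The highest pushing force I read was about 6 N. I then backed the hand off, raised it and moved it clear, and handed the job in at 15.3 s.

- **Dial:** the last pictures show the fin pointing at the fourth tick clockwise from its start.
- **Fence:** it moved about 12 mm, as four clicks should give, and I saw nothing of the hand touching it.
- **Bystanders:** the mallet, jar, sanding block and sole looked unmoved by eye; I did not re-measure them.
- **Hand:** it was clear, with the force reading at noise level.

One disagreement: the scene camera put the dial axis 3 to 4 mm away from where the top and wrist cameras put it. I used the top and wrist value, and contact came where that predicted. On the way out, the hand passed back over the gauge at about 0.17 m, well above the fin, and stopped briefly above the jar. Nothing was touched.

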